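Wind and counter-hold the lid-spring bolt of a scrap bin

ROBOT

A 7-joint arm with a two-finger parallel gripper is mounted at the origin on a cart in front of the work surface, level with it; the furniture and walls round the work are solid. World frame = base frame: x ahead of the robot, y to its left, z up, the work surface at z = 0. Lengths are in m, angles in rad, forces in N, time in s.
With the tool pointing down it reaches from about 0.4 to 0.85 m from the base axis. Payload 10.4 kg.
Tool frame: the origin (TCP) lies midway between the tips of the shut fingers; the grasp point (between the pads) lies 19 mm behind it (r.grasp_offset is the distance from the TCP to the grasp point, in m); x points along the fingers, y is the direction in which the jaws open and shut, and the axes are right-handed (so a half turn about x gives the same grasp; the last joint's range is limited). The gripper opens to 87 mm and grips with 3 to 60 N. Pads are 19 mm wide; open, the fingers measure 117 mm over their backs; the gripper's body (75 mm by 190 mm) begins 51 mm behind the grasp point.
Start: joints at [1.172, 0.332, -0.065, 1.46, 0.022, 1.35, -0.088], TCP at [0.229, -0.581, 0.223] pointing down, gripper open.
Joint ranges: [-2.6, 2.6], [-0.5, 2.12], [-1.47, 1.34], [0.16, 2.42], [-1.27, 4.41], [0.06, 2.06], [-2.6, 2.6]. Speed limits (rad/s): [2.22, 2.22, 2.79, 2.79, 3.14, 3.14, 3.14].

INTERFACE

Orientations are given as a unit quaternion [x, y, z, w].
In Python, from bench import r, vision, close_job gives the robot as it stands. The module is installed in compiled form; this text tells all that it offers.
- The arm moves only by the shell command python3 -m pendant 'ROWS' [OPENING] [FORCE]. ROWS is text: rows parted by semicolons, each of 6 numbers parted by spaces: the shift along the tool's x, y, z in units of 0.25 m (1.0 is 0.25 m), then the turn, a rotation vector about the tool's x, y, z in units of 1.5 rad (1.0 is 1.5 rad). A call has 1 to 8 rows; each row is the pose to reach, as a shift and turn from the pose commanded when the call began, along the tool's axes at that moment; what a row does not reach only later rows make up. A row lasts 1/10 s, in which the tool goes at most 50 mm and 8.59 degrees, less where a joint would pass 70% of its speed; a pose out of reach is approached as far as the arm can. A call with a number of a shift or a turn outside -1 to 1 is refused whole. A call with a gripper value outside its range is refused whole. OPENING is the gripper command: -1 is shut, 1 is fully open, values between are in proportion, set as the call begins (- or left out, the last holds). The fingers move at their own pace and stop on an object; FORCE is the grip in N (left out, the last holds). Time passes only in rows, so rows that repeat a pose let the fingers close. It gives the time, the measured TCP pose, the force and the opening at its end, in the units of the state.
- r.read_state(): the state, without advancing time (a new reading comes with each control period).
- vision.camera(name): name is "side" or "top" or "wrist"; returns (picture, depth): 400x640x3 uint8, blue, green, red; 400x640 float32, m along the optical axis (not along the pixel's ray), 0 where there is no reading.
- vision.get_calibration(name): a dict with "camera_matrix" (3x3 intrinsics, pixels), "rvec" (rotation vector, rad) and "tvec" (3), from world to camera coordinates, as OpenCV has them. Camera axes: x right, y down, z forward; pixel columns grow to the right and rows downward; lengths in m; the calibration is good to about 2 mm. A picture is of the moment at which its call begins: read the wrist's pose just before it. get_calibration takes no time and is no camera call; for the wrist camera it gives the pose at the moment of the call.
- close_job(): hands the job in, once; it reports no verdict.
The state is a dict: "time": time; "joint_positions": joint angles; "joint_vel": joint speeds; "joint_torque": joint torques, N m; "ee_pos": TCP position; "eef_rot": TCP orientation; "ft_force": force on the tool from outside, world axes, zero at the start; "torque": the same for the moment, N m; "width": finger opening in m.
Only numpy, scipy, OpenCV 4.12 (cv2) and the standard library are available. Lean on these libraries where they do the work, as an engineer would, in place of code of your own. Each camera call takes 0.05 s, during which the arm holds its last target. There are 200 camera calls.

TASK

The lid spring of the self-closing scrap bin has gone slack. Reach down into the narrow gap behind the bin's front bracket, take the square head of the spring's tension bolt that is hidden there well between the fingers, and wind the bolt anticlockwise, as seen from the robot, until its pointer on the front of the bracket stands at the index mark. The head is soft aluminium: grip it gently, some 40 N is plenty and over 80 N would mar it, and do not lean on the bin or its bracket; finish while still holding the head, so that the bolt cannot turn back from the mark while the lock nut in front is tightened, and leave everything else on the table where it is.

Things in the scene. Friction and masses are not known exactly. Their poses are not given: they have to be found in the camera images.
- bin: Self-closing scrap bin of steel sheet, fixed on the table. Origin on the table top straight under the centre of the bolt head; x runs along the bolt from the front bracket (robot's side) to the bin, y to the left, z up. The bin with its shut lid spans 25 to 187 mm behind the origin, from 22 mm right to 165 mm left of it, at most 130 mm high; above that only hinge and spring, up to 146 mm.
- bracket: Sheet parts fixed to the bin, same frame as bin. Front bracket: strap 60 mm wide, 4 mm thick, round top 157 mm above the table, rear face 26 mm before the origin. Rear strap: 44 mm wide, top also 157 mm, front face 25 mm behind the origin. So the gap is 51 mm along the bolt, open above and at both sides. Nut and bolt end stand 26 mm out in front of the bracket.
- tension_bolt: Aluminium tension bolt, same frame as bolt_head. 10 mm rod through both straps and the head; it turns only about its x axis (horizontal, pointing away from the robot). A torsion spring pushes it clockwise (seen from the robot) against a stop, about 0.05 N m when slack, 0.10 to 0.14 N m at the mark, so it snaps back if let go.
- bolt_head (a point): Centre of the square head, 135 mm above the table, mid-gap: 18 x 18 mm over flats that lie parallel to this frame's axes, 14 mm long in x. z leans 10 to 30 deg from plumb to the robot's right when slack. Pinch the +y and -y flats from above, fingers along -z, and turn about x by leaning the gripper left. The pointer, a dark tongue before the bracket, turns with it along -z, tip 42 mm off axis.
- index_mark (a point): Index mark: dark dash on the bracket's front face, 43 to 55 mm below the bolt axis, 20 deg to the robot's right of plumb. This frame's origin is the centre of the bolt head; its z points away from the dash, so it leans 20 deg from plumb to the robot's left (bin's +y), always. The bolt is at the mark when the z axis of bolt_head lies along this z axis.
- tin_center (a point): Bystander: centre of a food tin, 75 mm diameter, 58 mm high, to the left of the bracket.
- spice_jar_center (a point): Bystander: centre of a spice jar, 45 mm diameter, 106 mm high, to the left of the bracket.
- fork: Bystander: fork 195 mm long lying in front of the bin; origin at its middle.
- spoon: Bystander: spoon 190 mm long lying on the table in front of the microwave oven (320 mm high, it stands to the left of the bin, its front just beyond the spoon); origin at its middle.
- turner: Bystander: wooden turner 296 mm long lying in front of the microwave oven; origin at its middle.

How it is judged:
On the way, in this order (a step that is already met when the one before it is completed fails the run):
1. the slack bolt's head is gripped between the fingers, not yet wound to the mark (contact force between the fingers and tension_bolt above 5 N and distance between the grasp point and bolt_head below 0.02 m and angle between the z axis of bolt_head and the z axis of index_mark, either way round above 0.2 rad), for 0.15 s.
2. the bolt is wound to the mark with the head still gripped (contact force between the fingers and tension_bolt above 5 N and distance between the grasp point and bolt_head below 0.02 m and angle between the z axis of bolt_head and the z axis of index_mark, either way round below 0.12 rad), for 0.2 s.
At the end, for the whole second after the job is handed in: The fingers still grip the bolt head (over 5 N, head centre within 20 mm of the grasp point) and the bolt stands still with its pointer within 0.12 rad (7 degrees) of the index mark; bystanders are within 30 mm of where they stood (all of step 2 and angular speed of tension_bolt below 0.1 rad/s and distance of each of tin_center, spice_jar_center, fork, spoon, turner from where it was at the start of the episode below 0.03 m); the arm keeps its last pose, push and grip.
It fails at once if the soft head is squeezed too hard (over 80 N a finger, both fingers added) (contact force between the fingers and tension_bolt above 160 N).
It fails at once if the bin or its bracket is pushed hard (contact force between any of the arm, the fingers and bracket above 20 N).
It fails at once if a bystander is disturbed (distance of any of tin_center, spice_jar_center, fork, spoon, turner from where it was at the start of the episode above 0.03 m).
It also fails if it takes over 35 s, if anything falls off the work surface, if the arm or the gripper's body presses on something with over 40 N, if the wrist force passes 120 N, or if a joint passes its speed limit or range.

## Working session

There is one attempt and no reset: what is moved stays moved. The work goes in short steps, Python scripts to look and compute and a shell command to move; the robot and the scene stay as the last step left them, time stands still between calls to the robot, and variables do not carry over. Pictures are saved under pics/ and viewed, about 8 in all and at most 12, crops included, and the job is handed in when it is done.

```bash
mkdir -p pics; cat > h.py <<'E'
import numpy as np, cv2
from bench import r, vision
from scipy.spatial.transform import Rotation as R
def snap(n,f):
    c=vision.get_calibration(n); p,d=vision.camera(n)
    cv2.imwrite(f'pics/{f}.png',p); np.savez(f'pics/{f}.npz',p=p,d=d,K=c['camera_matrix'],rv=c['rvec'],t=c['tvec'])
def world(f,u,v,z=None):
    q=np.load(f'pics/{f}.npz'); d=q['d'][int(round(v)),int(round(u))] if z is None else z
    K=q['K']; pc=np.array([(u-K[0,2])/K[0,0]*d,(v-K[1,2])/K[1,1]*d,d])
    return cv2.Rodrigues(q['rv'])[0].T@(pc-np.ravel(q['t']))
def cloud(f):
    q=np.load(f'pics/{f}.npz'); d=q['d']; v,u=np.mgrid[:400,:640]; K=q['K']
    pc=np.stack([(u-K[0,2])/K[0,0]*d,(v-K[1,2])/K[1,1]*d,d],-1)
    w=(pc-np.ravel(q['t']))@cv2.Rodrigues(q['rv'])[0]; w[d==0]=np.nan; return w
E
python3 - <<'E'
from h import *
print(r.read_state(), r.grasp_offset)
for n in('side','top'):
    snap(n,n+'0'); q=np.load(f'pics/{n}0.npz'); print(n,q['K'][0,0],-cv2.Rodrigues(q['rv'])[0].T@np.ravel(q['t']), cv2.Rodrigues(q['rv'])[0][2])
a=cv2.imread('pics/side0.png');b=cv2.imread('pics/top0.png')
E
```

```text
{'time': 0.0, 'joint_positions': array([ 1.17238718,  0.33282659, -0.06470845,  1.46093079,  0.02160703,
        1.34990084, -0.08851929]), 'joint_vel': array([ 0.00083927,  0.00031478, -0.00161985,  0.0012631 , -0.00148394,
        0.00078001,  0.00160652]), 'joint_torque': array([-7.17577132e-04, -6.23244023e+01,  2.45196267e-02, -3.89888263e+01,
       -6.13538339e-02,  3.97890795e-02,  2.04927410e-04]), 'ee_pos': array([ 0.22924768, -0.58102742,  0.22178727]), 'eef_rot': array([-0.69454511, -0.13256251,  0.69477343, -0.13162126]), 'ft_force': array([-0.00303817, -0.41894212, -0.0408293 ]), 'torque': array([-0.00625515,  0.03661311, -0.0493475 ]), 'width': 0.08720723721296444} 0.0187
side 413.042312940577 [0.24080965 0.9744344  0.61759315] [ 0.21925056 -0.8500304  -0.47893372]
top 386.4889156995981 [0.37605462 0.04510548 1.01671909] [ 0.1087357   0.00967047 -0.99402366]
```

View pics/side0.png

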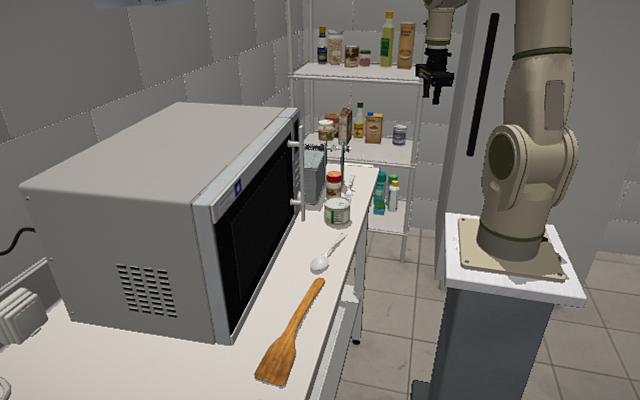

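View pics/top0.png

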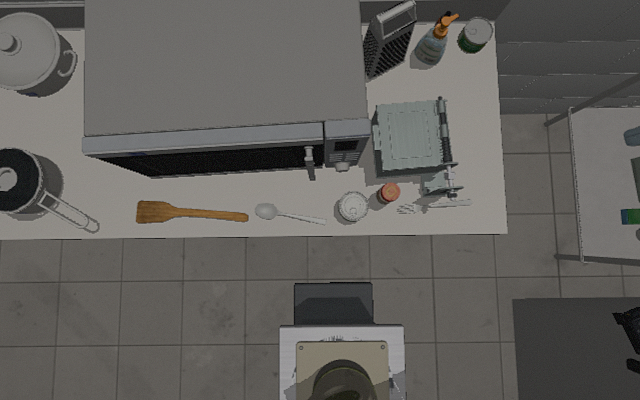

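The side view shows the bin partly hidden behind the microwave, with its bracket around (345,155). In the top view the bin is around (412,135), the bracket (425-462, 165-200), the jar (388,193), the tin (351,207) and the fork around (430,207).

```bash
python3 - <<'E'
from h import *
p=cv2.imread('pics/top0.png'); c=p[90:225,340:500]; cv2.imwrite('pics/top0c.png',cv2.resize(c,None,fx=5,fy=4.4,interpolation=cv2.INTER_CUBIC)[:600])
w=cloud('top0')
for v in range(155,212,3): print(v,' '.join('%3.0f'%(1000*w[v,u,2]) for u in range(405,475,3)))
for u,v in [(378,105),(436,100),(378,170),(442,165),(388,193),(351,207)]: print(u,v,world('top0',u,v).round(3))
E
```

```text
155 123 127 128 127 128 126 128 129 126 125 125 125 125 129 142 132   2  -0   1  -0  -1  -3   1  -5
158 127 128 125 127 127 125 125 125 124 125 123 122 125 140 144 147  -1  -4  -2   2  -1  -1  -2  -2
161 124 125 126 123 127 124 125 126 124 129 126 125 127 134 141 142   5  -2  -1   0  -2  -1  -3   1
164 122 124 125 126 122 122 123 123 125 122 125 125 146 152 154 154 151 146   0  -4   1  -2  -1  -2
167 125 125 125 127 121 121 122 123 120 100 105 125 119 115 137 138 106   1  -4  -1   2  -0   2  -2
170  86  83  79  79  73  70  66  58  61  78  83  76  87  -1 133 141 nan  -3 nan   2   2  -2   2   1
173  43  35  32  27  23  17  12   8   7   4   9   6   9 130 142 146 141   3  -2   1  -1   0  -3   2
176   7   1  -1  -8  -1  -1  11  10   7   8   8   8   8   8 140 143 142  -1  -2  -1   0  -0  -3  -2
179  -4  -3   1  -1   0  -2   4  10   9   8   9   9  10  10 141 138   1  -4  -2  -2  -1  -2  -0   1
182  -2  -2  -2  -4   1   0  10   7   7   7   4   8   6   8  -1 141  -0   1  -1   0   0  -0  -1  -2
185  -0  -2  -2  -2  -0  -0   9   7  10  10   7   8   8   9   0 135   4   0  -6  -3  -1  -4  -1  -2

[... 285 characters left out ...]
-3  -2   0  -2
197  -1  -2  -1  -4  -2  -2   6  10   6  -2  -2   1  -0  -5   2 139 141  -2  -1   1  -2  -2  -1  -4
200   1  -2   0   1  -3  -1  -3  -4  -1  -1  -4  -2   1  -3  -1  -1 139  -1   1   1   1   2   1  -0
203   1  -3  -2  -2  -4   2  -4  -5  -5  -0  -4   0  12  15   9   6   8   6   8   8   5   4   4  -2
206  -2  -3  -4   2   2   8   6  12  14  17  16 nan  10  -1  -1  -3  -1  -4  -3   0   1   1  -1  -5
209  -3   2   0   0  -0   5  -3  -0  -1  -1  -5   1  -1   0  -5  -5  -4  -0  -4  -0  -4   0  -3  -1
378 105 [ 0.688 -0.091  0.124]
436 100 [ 0.698 -0.229  0.125]
378 170 [ 0.545 -0.099  0.043]
442 165 [ 0.537 -0.229  0.146]
388 193 [ 0.479 -0.112  0.104]
351 207 [ 0.451 -0.027  0.053]
```

View pics/top0c.png

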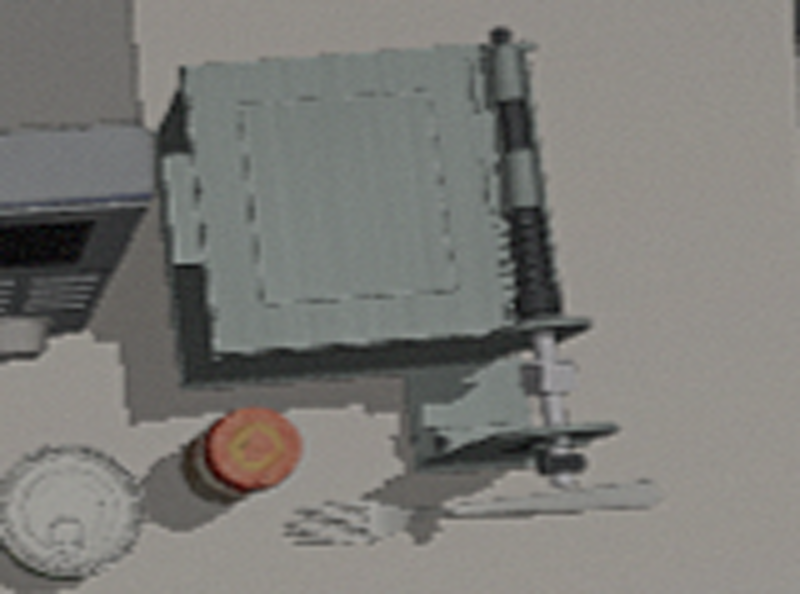

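```bash
cat >> h.py <<'E'
def ray(f,u,v,z):
    q=np.load(f'pics/{f}.npz'); Rm=cv2.Rodrigues(q['rv'])[0]; o=-Rm.T@np.ravel(q['t']); d=world(f,u,v,1.)-o
    return o+d*(z-o[2])/d[2]
E
python3 - <<'E'
from h import *
C=lambda u,v,z: ray('top0',340+u/5-.4,90+v/4.4-.4,z).round(4)
for n,u,v,z in [('rod',546,345,.135),('rod',557,415,.135),('tip',568,482,.135),('headback',552,362,.14),('headfront',556,392,.14),('lid',185,68,.128),('lid',485,45,.128),('lid',215,353,.128),('strapF',500,434,.15),('strapFr',615,430,.145),('hinge',500,40,.14),('strapRr',588,324,.145)]: print(n,C(u,v,z))
st=r.read_state(); M=R.from_quat(st['eef_rot']).as_matrix(); print(M.round(3))
c=vision.get_calibration('wrist'); Rm=cv2.Rodrigues(c['rvec'])[0]; o=-Rm.T@np.ravel(c['tvec'])
print('cam in tool',M.T@(o-st['ee_pos']),'axes in tool\n',(M.T@Rm.T).round(3),c['camera_matrix'][0,0])
E
```

```text
rod [ 0.5318 -0.2481  0.135 ]
rod [ 0.4948 -0.2514  0.135 ]
tip [ 0.4596 -0.2547  0.135 ]
headback [ 0.5219 -0.2488  0.14  ]
headfront [ 0.5062 -0.2498  0.14  ]
lid [ 0.6866 -0.0873  0.128 ]
lid [ 0.6971 -0.2296  0.128 ]
lid [ 0.5309 -0.0969  0.128 ]
strapF [ 0.4833 -0.2203  0.15  ]
strapFr [ 0.4853 -0.2738  0.145 ]
hinge [ 0.6954 -0.233   0.14  ]
strapRr [ 0.5408 -0.2644  0.145 ]
[[-0.     0.367 -0.93 ]
 [ 0.001 -0.93  -0.367]
 [-1.    -0.001  0.   ]]
cam in tool [-0.16165715  0.00037229 -0.0702778 ] axes in tool
 [[ 0.    -0.26   0.966]
 [ 1.    -0.001 -0.001]
 [ 0.002  0.966  0.26 ]] 345.5417715726253
```

```bash
python3 -m pendant '-0.32 -0.41 -0.77 0.2 0 0;-0.32 -0.41 -0.77 0.2 0 0;-0.32 -0.41 -0.77 0.2 0 0;-0.32 -0.41 -0.77 0.2 0 0;-0.32 -0.41 -0.77 0.2 0 0;-0.32 -0.41 -0.77 0.2 0 0;-0.32 -0.41 -0.77 0.2 0 0;-0.32 -0.41 -0.77 0.2 0 0'
cat > go.py <<'E'
import sys; from h import *
# target: grasp point xyz, yaw deg, lean deg (+left) -> shift & turn in tool units
def plan(g,yaw,lean,back=0):
    s=r.read_state(); M=R.from_quat(s['eef_rot'])
    T=R.from_euler('z',yaw,degrees=True)*R.from_euler('x',-lean,degrees=True)*R.from_matrix(np.array([[0,0,-1],[0,-1,0],[-1,0,0.]]))
    p=np.array(g)+T.apply([r.grasp_offset-back,0,0])
    print('shift',(M.inv().apply(p-s['ee_pos'])/.25).round(3),'turn',((M.inv()*T).as_rotvec()/1.5).round(3),'target',p.round(3))
    return s
E
python3 - <<'E'
from go import *
s=plan([0.514,-0.249,0.319],4,0); print(s['joint_positions'].round(2))
E
```

```text
time: 0.9
ee_pos: [0.3697, -0.4162, 0.3018]
eef_rot: [-0.706, -0.026, 0.707, -0.026]
ft_force: [0.7, -0.4, 1.2]
width: 0.0873
shift [ 0.006 -0.624 -0.625] turn [0.003 0.001 0.   ] target [ 0.514 -0.249  0.3  ]
[ 0.9   0.16 -0.16  1.51  0.03  1.48 -0.75]
```

```bash
python3 -m pendant '0.006 -0.624 -0.625 0 0 0;0.006 -0.624 -0.625 0 0 0;0.006 -0.624 -0.625 0 0 0;0.006 -0.624 -0.625 0 0 0;0.006 -0.624 -0.625 0 0 0;0.006 -0.624 -0.625 0 0 0;0.006 -0.624 -0.625 0 0 0'
python3 - <<'E'
from go import *
snap('wrist','w1'); p=cv2.imread('pics/w1.png'); K=np.load('pics/w1.npz')
q=K; pt,_=cv2.projectPoints(np.array([[.514,-.249,.135]]),q['rv'],q['t'],q['K'],None); print(pt)
print(r.read_state()['joint_positions'].round(2))
E
```

```text
time: 1.6
ee_pos: [0.5141, -0.2494, 0.3003]
eef_rot: [-0.706, -0.026, 0.707, -0.026]
ft_force: [-0.6, -0.4, -0.3]
width: 0.0866
[[[316.86369133 183.03052315]]]
[ 0.64  0.2  -0.32  1.47  0.06  1.48 -1.17]
```

View pics/w1.png

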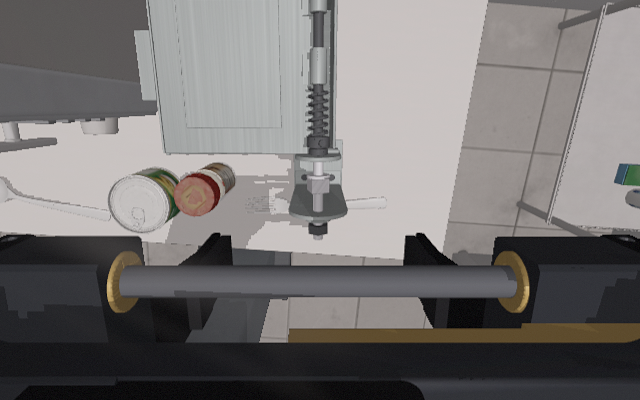

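The wrist view shows the bolt running almost vertically at u≈318, the head near (319,184) and the front strap near v 190-215. The projected estimate (317,183) agrees.

```bash
python3 - <<'E'
from h import *
p=cv2.imread('pics/w1.png'); cv2.imwrite('pics/w1c.png',cv2.resize(p[140:245,280:360],None,fx=8,fy=5.7,interpolation=cv2.INTER_CUBIC)[:600])
w=cloud('w1')
for v in range(174,196,2): print(v,' '.join('%3.0f'%(1000*w[v,u,2]) for u in range(302,338,1)))
for v in (180,184,188): print(v,(1000*w[v,308:330,1]).round(0))
print((1000*w[174:196,319,0]).round(0))
E
```

```text
174  13  14  16  14 133 136 136 136 137 136 136 136 138 139 140 139 139 138 139 138 135 137 136 137 136 136 138 135  14  14  14  13  11  13  11  11
176  14  13  15  15  13 140 140 143 144 144 143 143 146 146 144 144 145 146 145 145 144 143 144 144 143 141 140 138  13  14  13  13  12  13  10  12
178  14  15  14  13  15 132 135 135 143 144 144 145 146 145 145 146 145 145 145 145 145 144 144 143 142 141 139  13  14  13  15  14  13  13  12  11
180  12  11  10  13  11 132 135 138 142 144 145 145 144 145 145 144 145 145 143 142 143 142 143 142 140 142 142 139  11  12  12  10  11  12  11  10
182  11  11  11  11  12 132 136 137 142 145 144 144 145 145 145 145 144 142 145 143 142 142 141 142 141 142 141 139  12  11  11  12  12  12  12  13
184  16  17  18  17  17 131 134 137 142 144 146 146 145 nan 144 144 144 143 143 143 143 142 142 141 141 141 140 140  17  18  17  17  19  18  18  17
186  29  29  31  30  30 131 135 139 143 145 145 144 145 145 145 144 142 143 144 143 142 143 142 141 141 141 141 139  28  29  29  30  30  30  30  28
188  40  40  40  40  40 130 135 137 141 144 144 145 144 144 145 
[... 357 characters left out ...]
62  61  61  62  63  61
194  73  73  71  72  72  72  71  71  71  72  71 137 139 140 140 139 138 139 139 139 137  71  71  72  70  72  72  71  71  71  70  71  71  70  72  72
180 [-240. -241. -242. -243. -244. -245. -246. -247. -248. -249. -250. -251.
 -252. -253. -254. -254. -255. -256. -257. -258. -259. -260.]
184 [-241. -242. -242. -243. -244. -245. -246.   nan -248. -249. -250. -251.
 -252. -253. -254. -255. -256. -257. -258. -259. -260. -261.]
188 [-241. -242. -243. -244. -245. -246. -247. -247. -248. -249. -250. -251.
 -252. -253. -254. -255. -256. -257. -258. -259. -260. -266.]
[524. 523. 523. 522. 521. 520. 519. 518. 517. 516. 515. 514. 513. 512.
 511. 510. 509. 508. 507. 505. 504. 503.]
```

View pics/w1c.png

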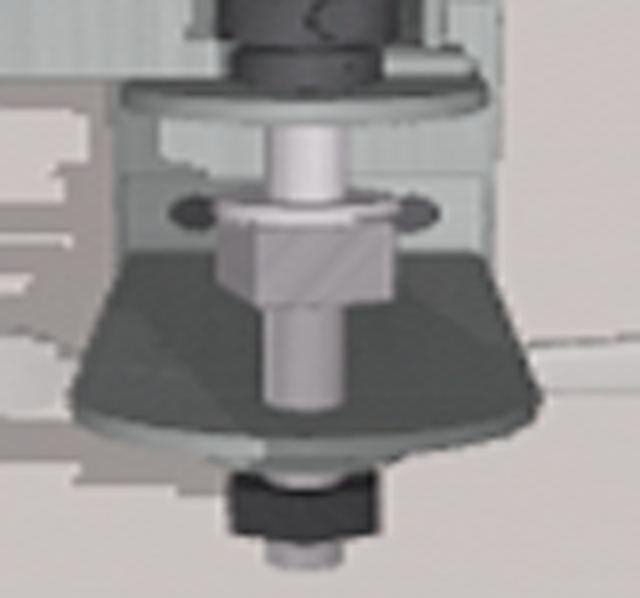

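The crop shows the head between crop (218,220) and (395,305), with its top flat tilted down to the right. The front strap's top edge is around v=430 and the rear strap's around v=100.

```bash
python3 - <<'E'
from go import *
w=cloud('w1')
a=w[180:191,312:327].reshape(-1,3); a=a[~np.isnan(a[:,0])]
A=np.c_[a[:,:2],np.ones(len(a))]; k=np.linalg.lstsq(A,a[:,2],rcond=None)[0]; res=a[:,2]-A@k
print('slope',k[:2],np.degrees(np.arctan(k[:2])),res.std())
th=np.arctan(k[1]); 
for u in(317,319):
  for v in (178,193): print(ray('w1',u,v,.143))
for u,v,z in[(318,144+0,.15),(319,159,.155),(319,217,.155),(318,234,.135),(318,240,.135),(318,165,.14),(318,205,.14)]: print(u,v,ray('w1',u,v,z).round(4),w[v,u].round(4))
y=w[180:191,:,:]; 
for g in(90,0): plan([.513,-.2495,.135+g/1000*np.cos(th)],4.5,-np.degrees(th)) if 0 else plan(np.array([.513,-.2495,.136])+g/1000*np.array([0,-np.sin(th),np.cos(th)]),4.5,-np.degrees(th))
E
```

```text
slope [-0.01699753  0.3090815 ] [-0.97379287 17.17541147] 0.000703163338365971
[ 0.52055058 -0.24867563  0.143     ]
[ 0.50608251 -0.24972164  0.143     ]
[ 0.52068706 -0.25054903  0.143     ]
[ 0.50622062 -0.25161694  0.143     ]
318 144 [ 0.5529 -0.2472  0.15  ] [ 0.5523 -0.2473  0.1444]
319 159 [ 0.5403 -0.2491  0.155 ] [ 0.5403 -0.2491  0.1553]
319 217 [ 0.4862 -0.2531  0.155 ] [ 0.4869 -0.253   0.1573]
318 234 [ 0.4618 -0.2539  0.135 ] [ 0.4656 -0.2536  0.1451]
318 240 [ 0.4554 -0.2544  0.135 ] [ 0.4017 -0.2584 -0.0008]
318 165 [ 0.5324 -0.2488  0.14  ] [ 0.5323 -0.2488  0.1392]
318 205 [ 0.4935 -0.2516  0.14  ] [ 0.4935 -0.2516  0.1402]
shift [0.385 0.081 0.01 ] turn [-0.004  0.    -0.2  ] target [ 0.513 -0.271  0.204]
shift [ 0.729 -0.025  0.002] turn [-0.004  0.    -0.2  ] target [ 0.513 -0.244  0.118]
```

```bash
python3 -m pendant '0.385 0.081 0.008 0 0 -0.2;0.385 0.081 0.008 0 0 -0.2;0.385 0.081 0.008 0 0 -0.2;0.385 0.081 0.008 0 0 -0.2;0.385 0.081 0.008 0 0 -0.2;0.385 0.081 0.008 0 0 -0.2;0.385 0.081 0.008 0 0 -0.2' 0.05 40
python3 - <<'E'
from go import *
s=plan([.5135,-.2500,.136],4.2,-17.2);print(s['joint_positions'].round(2))
snap('wrist','w2')
E
```

```text
time: 2.35
ee_pos: [0.5152, -0.2678, 0.2072]
eef_rot: [-0.696, -0.132, 0.702, 0.077]
ft_force: [-0.1, -0.0, -0.1]
width: 0.0472
shift [0.368 0.015 0.002] turn [ 0.003 -0.001 -0.002] target [ 0.513 -0.244  0.118]
[ 0.76  0.4  -0.29  1.45 -0.14  1.47 -0.98]
```

View pics/w2.png

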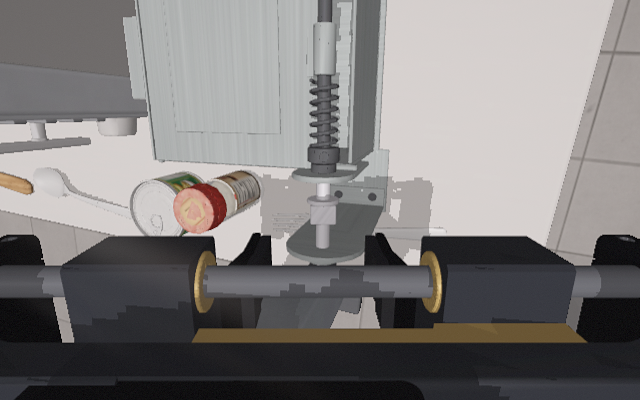

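The head is now seen square-on at (323,212), midway between the fingers (u≈250-385). The planned 4 mm shift in y corrects the remaining offset, so I'm descending.

```bash
python3 -m pendant '0.1 0.015 0.002 0 0 0;0.2 0.015 0.002 0 0 0;0.28 0.015 0.002 0 0 0;0.33 0.015 0.002 0 0 0;0.36 0.015 0.002 0 0 0;0.36 0.015 0.002 0 0 0;0.36 0.015 0.002 0 0 0'
python3 - <<'E'
from go import *
plan([.5135,-.2500,.136],4.2,-17.2); snap('wrist','w3')
w=cloud('w3'); 
q=np.load('pics/w3.npz'); print(cv2.projectPoints(np.array([[.5135,-.25,.135]]),q['rv'],q['t'],q['K'],None)[0])
E
```

```text
time: 3.1
ee_pos: [0.5126, -0.2459, 0.1187]
eef_rot: [-0.695, -0.132, 0.702, 0.079]
ft_force: [0.1, -0.3, 0.0]
width: 0.0459
shift [ 0.004 -0.005 -0.002] turn [ 0.002 -0.    -0.001] target [ 0.513 -0.244  0.118]
[[[314.7091456  265.91818813]]]
```

View pics/w3.png

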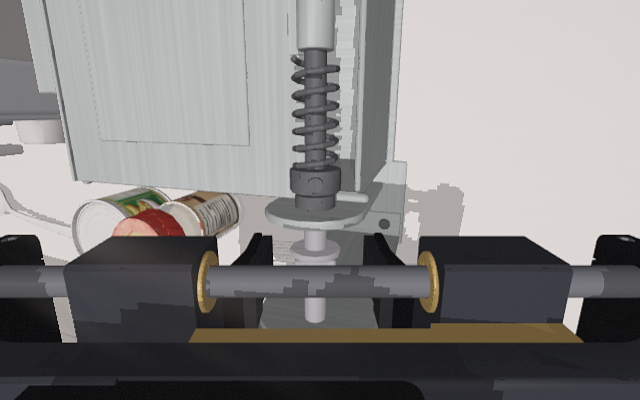

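The head sits between the fingers, with the rod at u≈315 against the tool centre at 320, so it is 1-2 mm off to one side. I'll centre and close.

```bash
python3 -m pendant '0.002 -0.006 -0.002 0 0 0;0.002 -0.006 -0.002 0 0 0;0.002 -0.006 -0.002 0 0 0;0.002 -0.006 -0.002 0 0 0;0.002 -0.006 -0.002 0 0 0;0.002 -0.006 -0.002 0 0 0;0.002 -0.006 -0.002 0 0 0;0.002 -0.006 -0.002 0 0 0' -1 35
python3 - <<'E'
from go import *
plan([.5135,-.2500,.136],4.2,-17.2)
for l in(-12,0,10,20): plan([.5135,-.2500,.136],4.2,l)
E
```

```text
time: 3.95
ee_pos: [0.5125, -0.2442, 0.1177]
eef_rot: [-0.695, -0.132, 0.703, 0.079]
ft_force: [0.8, -2.2, -0.4]
width: 0.0174
shift [-0.002  0.001 -0.002] turn [ 0.001  0.    -0.   ] target [ 0.513 -0.244  0.118]
shift [-0.002  0.007 -0.002] turn [0.001 0.    0.06 ] target [ 0.513 -0.246  0.118]
shift [-0.006  0.023 -0.002] turn [0.001 0.    0.2  ] target [ 0.514 -0.25   0.117]
shift [-0.01   0.035 -0.002] turn [ 0.001 -0.     0.316] target [ 0.514 -0.253  0.118]
shift [-0.017  0.046 -0.002] turn [ 0.001 -0.     0.432] target [ 0.514 -0.256  0.118]
```

```bash
python3 -m pendant '0 0.003 0 0 0 0.03;0 0.006 0 0 0 0.05;0 0.008 0 0 0 0.075;-0.001 0.011 0 0 0 0.1;-0.001 0.014 0 0 0 0.125;-0.002 0.017 0 0 0 0.15;-0.003 0.022 0 0 0 0.2;-0.003 0.022 0 0 0 0.2' -1 40
python3 - <<'E'
from go import *
s=plan([.5135,-.2500,.136],4.2,20); print(s['torque'].round(2),s['joint_positions'].round(2))
E
```

```text
time: 4.75
ee_pos: [0.513, -0.2496, 0.1169]
eef_rot: [0.707, 0.025, -0.706, 0.03]
ft_force: [3.8, -7.9, -5.4]
width: 0.0177
shift [-0.006  0.027 -0.002] turn [ 0.003 -0.001  0.228] target [ 0.514 -0.256  0.118]
[-1.52 -0.75 -0.06] [ 0.61  0.31 -0.28  1.73  0.1   1.11 -1.2 ]
```

```bash
python3 -m pendant '0.001 0.006 0 0 0 0.03;0.001 0.009 0 0 0 0.06;0.001 0.012 0 0 0 0.09;0.001 0.016 0 0 0 0.12;0 0.019 0 0 0 0.15;0 0.023 0 0 0 0.18;-0.001 0.028 0 0 0 0.225;-0.001 0.028 0 0 0 0.225'
python3 - <<'E'
from go import *
s=plan([.5135,-.2500,.136],4.2,20); print(s['torque'].round(2),s['joint_positions'].round(2))
snap('wrist','w4'); snap('top','t4')
p=cv2.imread('pics/w4.png'); t=cv2.imread('pics/t4.png')
a=cv2.resize(p[200:400,220:420],(600,600)); b=cv2.resize(t[160:215,425:480],(600,600))
cv2.imwrite('pics/w4c.png',cv2.resize(p[180:360,160:400],(800,600)))
E
```

```text
time: 5.55
ee_pos: [0.5134, -0.2557, 0.1178]
eef_rot: [0.701, -0.093, -0.692, 0.148]
ft_force: [-1.9, -3.0, 4.1]
width: 0.0175
shift [-0.001  0.003 -0.002] turn [ 0.003 -0.001  0.005] target [ 0.514 -0.256  0.118]
[-0.36  0.38 -0.24] [ 0.41  0.23 -0.26  1.87  0.47  1.01 -1.57]
```

View pics/w4c.png

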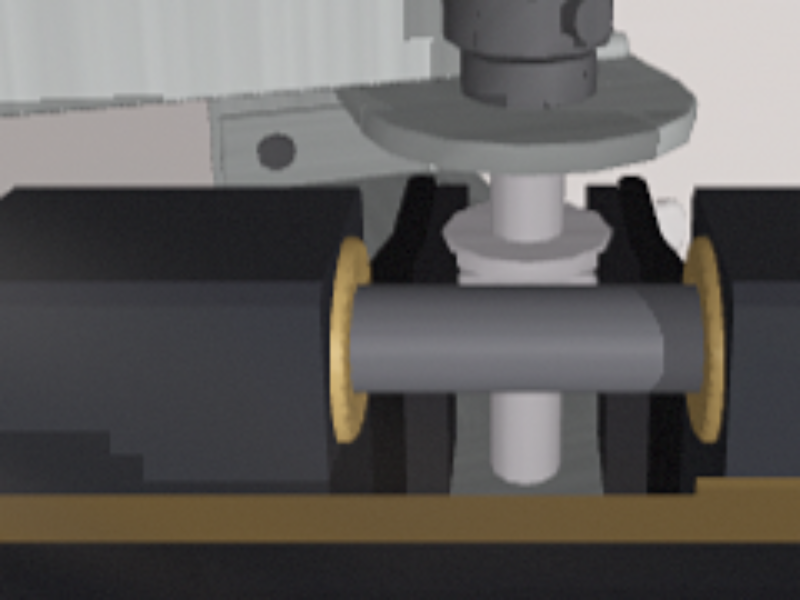

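The wrist crop shows the head seated flush between both pads (u≈455-600) and the rod centred. I'll let it settle, then check the pointer from the top and side cameras.

```bash
python3 -m pendant '0 0.002 0 0 0 0.005;0 0.002 0 0 0 0.005;0 0.002 0 0 0 0.005;0 0.002 0 0 0 0.005;0 0.002 0 0 0 0.005'
python3 - <<'E'
from go import *
s=plan([.5135,-.2500,.136],4.2,20); print(s['torque'].round(2),abs(s['joint_vel']).max())
snap('wrist','w5'); snap('top','t5'); snap('side','s5')
w=cloud('w5')
t=cv2.imread('pics/t5.png')[165:215,425:475]; z=cv2.imread('pics/top0.png')[165:215,425:475]; s5=cv2.imread('pics/s5.png')[130:190,310:370]
f=lambda i:cv2.resize(i,(390,390),interpolation=cv2.INTER_CUBIC)
cv2.imwrite('pics/c5.png',np.hstack([f(z),f(t)]))
# bystanders: compare
for u,v in[(388,193),(351,207),(265,211),(190,212),(412,207)]: print(u,v,world('top0',u,v).round(3),world('t5',u,v).round(3))
E
```

```text
time: 6.15
ee_pos: [0.5135, -0.2558, 0.1178]
eef_rot: [0.701, -0.095, -0.691, 0.148]
ft_force: [-2.3, 2.4, 6.4]
width: 0.0177
shift [-0.001  0.003 -0.002] turn [ 0.002 -0.001  0.002] target [ 0.514 -0.256  0.118]
[ 0.47  0.64 -0.23] 0.0016746664587783328
388 193 [ 0.479 -0.112  0.104] [ 0.479 -0.112  0.106]
351 207 [ 0.451 -0.027  0.053] [ 0.451 -0.027  0.056]
265 211 [0.447 0.195 0.002] [ 0.448  0.196 -0.002]
190 212 [0.446 0.39  0.013] [0.446 0.39  0.013]
412 207 [ 0.453 -0.191  0.001] [ 0.453 -0.192 -0.001]
```

View pics/c5.png

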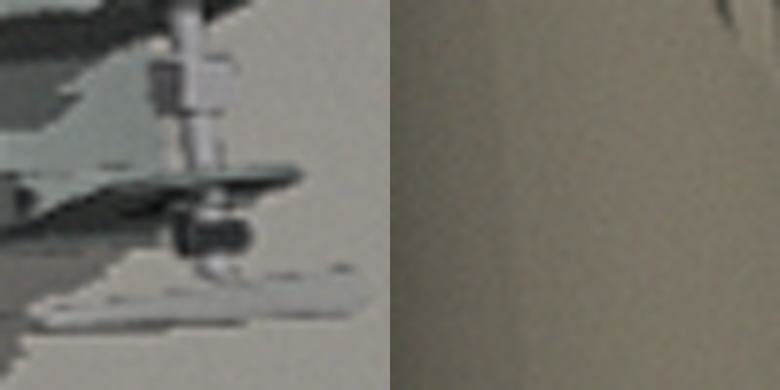

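The left half is the starting view. In the right half the arm hides the bracket from the top camera. I'll check the head's angle instead, from the wrist depth of its visible top strip.

```bash
python3 - <<'E'
from h import *
w=cloud('w5'); 
for v in range(256,267): print(v,' '.join('%.0f,%.0f,%.0f'%tuple(1000*w[v,u]) for u in range(298,342,4)))
E
```

```text
256 521,-239,138 522,-240,140 523,-241,142 522,-243,142 523,-245,143 523,-246,144 523,-248,144 523,-249,144 523,-251,145 523,-253,144 522,-255,144
257 521,-239,138 521,-240,140 522,-242,142 523,-243,143 522,-245,143 523,-246,145 523,-247,146 523,-249,145 523,-251,146 522,-253,144 522,-255,144
258 521,-239,140 521,-240,140 522,-241,142 522,-243,144 523,-244,145 523,-246,145 523,-247,146 523,-249,146 523,-251,146 523,-252,146 521,-256,144
259 520,-239,138 521,-240,140 522,-241,143 522,-243,143 522,-244,144 522,-246,145 522,-247,145 522,-249,145 522,-250,147 521,-253,144 521,-255,144
260 519,-239,137 520,-240,141 521,-241,142 521,-243,143 522,-244,144 522,-246,145 522,-248,145 522,-249,145 521,-251,145 522,-253,146 521,-255,144
261 519,-239,139 520,-240,140 520,-242,142 521,-243,144 521,-244,145 522,-246,145 522,-247,146 521,-249,145 521,-251,146 521,-253,145 520,-256,144
262 519,-239,140 519,-240,140 520,-241,143 520,-243,144 521,-244,145 521,-246,145 521,-248,145 521,-249,145 521,-251,145 520,-253,145 519,-256,143
263 519,-239,140 518,-241,140 519,-242,141 520,-243,144 520,-245,144 520,-246,145 520,-248,145 520,-249,145 520,-251,145 520,-253,144 520,-255,145
264 518,-239,140 519,-240,141 519,-242,141 519,-244,142 518,-245,142 520,-246,145 519,-248,144 519,-250,143 519,-252,144 519,-253,145 519,-255,145
265 544,-221,195 544,-222,195 543,-223,194 544,-224,195 544,-225,195 544,-226,196 544,-227,196 544,-228,196 544,-229,196 544,-230,196 544,-231,197
266 544,-221,195 543,-222,194 543,-223,194 544,-224,196 544,-224,197 543,-226,195 544,-226,197 544,-228,196 544,-228,197 544,-229,198 544,-230,198
```

```bash
python3 -c "
from bench import r,close_job
s=r.read_state();print(s['time'],s['width'],s['ft_force']);close_job()"
```

```text
6.3 0.017629816775708417 [-2.83754014  0.81463151  6.73673743]
the job is handed in; nothing more can be done
```

I gripped the slack bolt head from above, wound it about 37° anticlockwise to the mark, and handed the job in at 6.3 s while still holding it. I could not see the pointer at the end, so the bolt's final angle is inferred from the gripper.

- **Grip:** the head was found leaning 17° to the right. I closed on it at 35 N and raised that to 40 N for the winding. The finger opening stayed at 17.4–17.7 mm on the 18 mm head, so both pads appear to lie flat on it.
- **Final angle:** the gripper leans 19.8° to the left against the 20° mark. The small change in finger opening suggests the head slipped by about 1° at most, which is well inside the 7° allowed.
- **Checks that did not help:** the arm hid the bracket from the top camera. The wrist camera's depth showed mostly the round collar behind the head, so neither gave an independent angle. I took a side picture but never looked at it.
- **Forces:** the readings taken between moves peaked at about 10 N at the wrist while winding and were about 7 N at the end, with the arm standing still.
- **Bystanders:** depth readings at single points on the tin, jar, spoon and turner matched the start within about 3 mm. The point I used for the fork read table level both times, so it only shows no change there.

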